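# Restock the self-service soap point

### The arm

A 6-joint arm with a two-finger parallel gripper is mounted at the origin on the work surface. World frame = base frame: x ahead of the robot, y to its left, z up, the work surface at z = 0. Lengths are in mm, angles in degrees, forces in N, time in s.
With the tool pointing down it reaches from about 300 to 850 mm from the base axis. Payload 4.2 kg.
Tool frame: the origin (TCP) lies at the very end of the fingers, on their centre line; the grasp point (between the pads) lies 19 mm behind it (env.tcp_to_grasp is the distance from the TCP to the grasp point, in mm); z points along the fingers, y is the line along which they close (so a half turn about z gives the same grasp; the last joint's range is limited). The gripper opens to 91 mm and grips with 3 to 60 N. Pads are 32 mm wide; open, the fingers measure 118 mm over their backs; the gripper's body (76 mm by 178 mm) begins 60 mm behind the grasp point.
Start: joints at [-74.714, 18.312, 89.639, -0, 72.044, -1.146], TCP at [162.661, -551.529, 213.976] pointing down, gripper open.
Joint ranges: [-177.97, 177.97], [-48.28, 115.42], [12.27, 149.76], [-77.06, 257.06], [2.81, 150.46], [-146.56, 146.56]. Speed limits (degrees/s): [147.25, 147.25, 180, 180, 180, 180].

### API

Orientations are given as [roll, pitch, yaw] about the fixed x, y, z axes, in that order (R = Rz(yaw) Ry(pitch) Rx(roll)).
In Python, from workcell import env gives the robot as it stands.
- The arm moves only by the tool move_arm, never from a script. Its argument "plan" is a list of rows, each a list of 3 entries, a list of its own where there are three numbers: the shift along the world's x, y, z in cm, then the turn about the world's z in degrees, then the closure, from 0 (fully open) to 1 (shut). In form: [[[x, y, z], turn, claw], ...]. A call has 1 to 5 rows; each row shifts and turns the commanded pose from where the row before left it; what a row does not reach is not made up. A row lasts 1/10 s, in which the tool goes at most 50 mm and 8.59 degrees, less where a joint would pass 70% of its speed; a pose out of reach is approached as far as the arm can. A call is refused whole if a number of a shift passes 5 or a number of a turn 8.59, either way. A call with a gripper value outside its range is refused whole. The fingers move at their own pace and stop on an object; "squeeze" is the grip in N (left out, the last holds). Time passes only in rows, so rows that do not move let the fingers close. It gives the time, the measured TCP pose, the force, the opening and the grip force at its end, in the units of the state.
- env.state(): the state, without advancing time (a new reading comes with each control period).
- env.grab_frame(name): name is "scene" or "side" or "wrist"; returns a dict with "frame" (400x640x3 uint8, red, green, blue), "z_map" (400x640 float32, mm along the optical axis (not along the pixel's ray), 0 where there is no reading), "fovy" (degrees; the focal length in pixels is half the picture's height over the tangent of half this angle, whatever the lens; pixels are square), "cx", "cy" (the principal point, pixels), "position" and "orientation" of the camera in the world. Camera axes: x right, y down, z forward; pixel columns grow to the right and rows downward; lengths in mm; the calibration is good to about 2 mm. A picture is of the moment at which its call begins.
- env.job_done(): hands the job in; it is judged then, once.
Trained networks look in a picture, given as the dict that the camera call returned (one of the last four; its "shot" number tells which), for a name from the list of things; names that differ only in an ending like _2 or _b are one class to them, and where a whole thing is asked for, a point or a joint stands for the part that bears it (a point fixed in the world has none). Each returns a list of dicts, best first, with "score" (0 to 1); they miss things now and then, are a little off and sometimes report something else, mostly with a low value. They report only what shows in the picture. A call takes as long as a camera call.
- env.search_frame(picture, label): "point" ([column, row] in pixels, amid what is visible of it).
- env.landmark_of(picture, label): "point" ([column, row] in pixels: a listed point, or the origin of a listed thing).
The state is a dict: "time_s": time; "qpos": joint angles; "qvel": joint speeds; "effort": joint torques, N m; "ee_pos": TCP position; "ee_rot": TCP orientation; "force": force on the tool from outside, world axes, zero at the start; "torque": the same for the moment, N m; "gripper_width": finger opening in mm; "gripper_force": force on a finger pad.
Only numpy, scipy, OpenCV 4.12 (cv2) and the standard library are available. Lean on these libraries where they do the work, as an engineer would, in place of code of your own. Each camera call takes 0.05 s, during which the arm holds its last target. There are 200 camera calls.

### The job

Set up the laundry room's self-service soap point. Nest the three grey measuring cups mouth-down in the middle of the steel tray: the small cup first, the medium one over it, the large one over both, each standing flat. Lay the two soap cartons in the sloped roller lane, the long carton first and then the short one, setting each down in the raised upper half and letting it roll down by itself until the long one rests at the stop and the short one rests against it. Leave the jar, bottle and brush alone.

Things in the scene. Friction and masses are not known exactly. Their poses are not given: they have to be found in the camera images.
- cup_large: largest of three plain grey plastic cups, standing mouth-down (closed end up) at the start. 80 mm high; outside diameter 60 mm at the closed end, widening evenly to 72 mm at the mouth; wall 3 mm, closed end 4 mm thick; about 60 g. Origin: centre of the mouth, at its underside; z up.
- cup_medium: middle one of three plain grey plastic cups, standing mouth-down (closed end up) at the start. 66 mm high; outside diameter 46 mm at the closed end, widening evenly to 58 mm at the mouth; wall 3 mm, closed end 4 mm thick; about 45 g. Fits inside the large cup with about 4 mm to spare all round. Origin: centre of the mouth, at its underside; z up.
- cup_small: smallest of three plain grey plastic cups, standing mouth-down (closed end up) at the start. 52 mm high; outside diameter 32 mm at the closed end, widening evenly to 44 mm at the mouth; wall 3 mm, closed end 4 mm thick; about 30 g. Fits inside the medium cup with about 4 mm to spare all round. Origin: centre of the mouth, at its underside; z up.
- carton_long: long brown cardboard soap carton, 84 x 46 x 44 mm (its x, y, z), closed and rigid, about 160 g, lying flat; a pale paper strip runs lengthwise on top. Origin: centre of its underside; x along its length.
- carton_short: short brown cardboard soap carton, 52 x 46 x 44 mm (its x, y, z), closed and rigid, about 100 g, lying flat, same pale strip along x. Origin: centre of its underside; x along its length.
- tray: fixed square steel tray, 130 x 130 mm outside, 14 mm high, wall 5 mm, inner floor 5 mm above the table. Origin: centre of its underside; z up.
- lane: fixed sloped lane, 290 x 76 mm, of free rollers between rails; things roll down it to the stop plate at its +x end. Origin under its middle at table height, axes level: x downhill, y across. Roller tops at z = 50 mm - 0.176 x, from x = -130 (open end) to the stop at +136. 62 mm between rails, 14 mm above the rollers. Cartons go lengthwise, ending at x = 95 (long), 28 (short).
- jar: bystander: low amber jar with a steel lid, 74 mm diameter, 55 mm high, standing among the cups and cartons. Origin: centre of its underside. Leave alone.
- detergent: bystander: blue plastic detergent bottle, 74 mm diameter, 190 mm high, to the robot's left. Origin: centre of its underside. Leave alone.
- lint_brush: bystander: brush with a wooden handle lying across the table beyond the work. Leave alone.

How it is judged (in metres and radians):
On the way, in this order (a step that is already met when the one before it is completed fails the run):
1. the long carton is in the raised upper half of the lane (y of carton_long in the frame of lane between -0.014 and 0.014 m and x of carton_long in the frame of lane between -0.15 and -0.005 m and z of carton_long in the frame of lane between 0.045 and 0.115 m), for 0.05 s.
2. the long carton, let go, rests at the stop (y of carton_long in the frame of lane between -0.014 and 0.014 m and x of carton_long in the frame of lane between 0.085 and 0.103 m and z of carton_long in the frame of lane between 0.02528 and 0.04128 m and angle between carton_long's own z axis and vertical below 0.28 rad and linear speed of carton_long below 0.02 m/s and contact force between the fingers and carton_long below 0.1 N), for 0.2 s.
3. the short carton is in the raised upper half of the lane (y of carton_short in the frame of lane between -0.014 and 0.014 m and x of carton_short in the frame of lane between -0.15 and -0.005 m and z of carton_short in the frame of lane between 0.045 and 0.115 m), for 0.05 s.
4. the short carton, let go, rests against the long one (y of carton_short in the frame of lane between -0.014 and 0.014 m and x of carton_short in the frame of lane between 0.016 and 0.04 m and z of carton_short in the frame of lane between 0.037072 and 0.053072 m and angle between carton_short's own z axis and vertical below 0.28 rad and linear speed of carton_short below 0.02 m/s and contact force between the fingers and carton_short below 0.1 N), for 0.2 s.
At the end, for the whole second after the job is handed in: The cups stand mouth-down and nested, flat on the tray floor (4 mm, 3.4 degrees), each within 20 mm of the tray's centre; the long carton lies at the lane's stop, the short one behind it, within about 10 mm and flat on the rollers; all released and at rest (all of step 2 and all of step 4 and horizontal distance between each of cup_small, cup_medium, cup_large and tray below 0.02 m and z of cup_small in the frame of tray between 0.001 and 0.009 m and angle between each of cup_small, cup_medium, cup_large's own z axis and vertical below 0.06 rad and linear speed of each of cup_small, cup_medium, cup_large below 0.02 m/s and contact force between the fingers and cup_small below 0.1 N and z of cup_medium in the frame of tray between 0.001 and 0.009 m and contact force between the fingers and cup_medium below 0.1 N and z of cup_large in the frame of tray between 0.001 and 0.009 m and contact force between the fingers and cup_large below 0.1 N); the robot touches nothing.
It fails at once if the jar is disturbed (moved over 30 mm) (distance of jar from where it was at the start of the episode above 0.03 m).
It fails at once if the detergent is disturbed (moved over 30 mm) (distance of detergent from where it was at the start of the episode above 0.03 m).
It fails at once if the lint brush is disturbed (moved over 30 mm) (distance of lint_brush from where it was at the start of the episode above 0.03 m).
It also fails if it takes over 125 s, if anything falls off the work surface, if the arm or the gripper's body presses on something with over 40 N, if the wrist force passes 120 N, or if a joint passes its speed limit or range.

## Working session

There is one attempt and no reset: what is moved stays moved. The work goes in short steps, Python scripts to look and compute and a tool call to move; the robot and the scene stay as the last step left them, time stands still between calls to the robot, and variables do not carry over. Pictures are saved under pics/ and viewed, at most 14 in all, crops included, and the job is handed in when it is done.

Besides the shell and the picture viewer there is one more tool, called after "Emit:" as name(argument=value, ...), one argument or row to a line, values as JSON. move_arm: Moves the arm, as the interface text tells. Its arguments: {"type":"object","properties":{"plan":{"type":"array","items":{"type":"array"}},"squeeze":{"type":"number"}},"required":["plan"]}

```bash
mkdir -p pics && ls && cat > h.py <<'E'
import numpy as np, cv2
from workcell import env
from scipy.spatial.transform import Rotation as R
def cam(n):
    p=env.grab_frame(n); return p
def pose(p):
    o=np.array(p["orientation"],float)
    M=o if o.shape==(3,3) else R.from_euler('xyz',o,degrees=True).as_matrix()
    return M,np.array(p["position"],float)
def cloud(p):
    z=p["z_map"]; f=z.shape[0]/2/np.tan(np.radians(p["fovy"])/2)
    v,u=np.mgrid[0:z.shape[0],0:z.shape[1]]
    c=np.stack([(u-p["cx"])/f*z,(v-p["cy"])/f*z,z],-1)
    M,t=pose(p); w=c@M.T+t; w[z<=0]=np.nan
    return w
def save(p,n): cv2.imwrite("pics/"+n+".png",p["frame"][:,:,::-1])
names=["cup_large","cup_medium","cup_small","carton_long","carton_short","tray","lane","jar","detergent","lint_brush"]
E
python3 - <<'E'
from h import *
print(env.state())
for n in ["scene","side"]:
    p=cam(n); save(p,n+"0"); w=cloud(p); print(n,p["position"],p["orientation"],p["fovy"])
    for l in names:
        for r in env.search_frame(p,l)[:2]:
            c,q=np.round(r["point"]).astype(int); print(l,r["score"],c,q,np.round(w[q,c]))
E
```

```text
pics
{'time_s': 0.0, 'qpos': array([-7.47139841e+01,  1.83505872e+01,  8.97062046e+01, -8.38759560e-04,
        7.20415146e+01, -1.14657760e+00]), 'qvel': array([ 0.10661971, -0.08213812, -0.05562155,  0.043509  , -0.07095809,
        0.0045719 ]), 'effort': array([-2.75551924e-03, -4.12466168e+01, -2.31976354e+01,  7.26283388e-02,
        4.57508722e-02, -1.33773838e-04]), 'ee_pos': array([ 162.52011309, -551.04091534,  213.13218938]), 'ee_rot': array([-1.79901697e+02, -1.16984234e-03,  1.64328518e+01]), 'force': array([ 0.07095485, -0.16332414, -0.28325583]), 'torque': array([0.01575673, 0.03669625, 0.02247732]), 'gripper_force': 0.0, 'gripper_width': 91.2118063987203}
scene [1369.29471613  269.36210289  965.4492001 ] [-139.88673886   -0.95687325  102.49102034] 49.63064052825035
cup_large 0.65 324 204 [645. 127.  61.]
cup_medium 0.59 293 162 [508.   4.  57.]
cup_small 0.6 288 199 [630.  21.  35.]
carton_long 0.74 340 167 [482. 140.  43.]
carton_short 0.76 244 189 [ 629. -108.   42.]
tray 0.56 391 207 [566. 307.   4.]
lane 0.88 189 163 [ 571. -298.   44.]
jar 0.83 252 156 [ 509. -123.   55.]
jar 0.45 324 204 [645. 127.  61.]
detergent 0.66 477 188 [537. 518. 110.]
lint_brush 0.92 292 248 [775.  71.  19.]
side [-162.838188   1178.47970275  940.61875282] [-124.72036362   -1.38110638 -142.88284306] 42.38696753120468
cup_large 0.88 318 196 [594. 157.  65.]
cup_medium 0.58 376 194 [474.  21.  52.]
cup_small 0.62 341 182 [607.  18.  40.]
carton_long 0.76 358 221 [450. 155.  39.]
carton_short 0.69 360 167 [607. -93.  44.]
tray 0.76 296 241 [559. 304.   4.]
tray 0.42 362 168 [602. -97.  40.]
lane 0.82 410 151 [ 517. -269.   60.]
lane 0.68 356 220 [453. 161.  45.]
jar 0.97 397 180 [ 470. -102.   43.]
detergent 0.75 254 274 [483. 551. 102.]
lint_brush 0.93 295 177 [762.  62.  18.]
lint_brush 0.26 396 179 [ 473. -100.   47.]
```

```bash
cat >> h.py <<'E'
def top(w,c,h,r=60,tol=4):
    m=(np.hypot(w[...,0]-c[0],w[...,1]-c[1])<r)&(abs(w[...,2]-h)<tol)
    return w[m]
def rect(P):
    P=P[:,:2].astype(np.float32); (c,s,a)=cv2.minAreaRect(P)
    if s[0]<s[1]: s=s[::-1]; a+=90
    return np.round(c,1),np.round(s,1),round((a+90)%180-90,1)
E
python3 - <<'E'
from h import *
for n in ["scene","side"]:
    p=cam(n); w=cloud(p)
    big=cv2.resize(p["frame"][100:300,150:540] if n=="scene" else p["frame"][100:330,230:500],None,fx=2,fy=2); cv2.imwrite(f"pics/{n}c.png",big[:,:,::-1])
    for l,c,h,r in [("L",(620,142),80,50),("M",(495,12),66,45),("S",(620,20),52,35),("cl",(468,148),44,65),("cs",(620,-102),44,50),("jar",(490,-112),55,55)]:
        P=top(w,c,h,r); 
        if len(P)>5: print(n,l,len(P),P.mean(0).round(1),*rect(P),cv2.minEnclosingCircle(P[:,:2].astype(np.float32)))
    P=top(w,(560,305),14,100,2.5); print(n,"tray",len(P),P.mean(0).round(1),*rect(P))
    P=w[(np.hypot(w[...,0]-540,w[...,1]+285)<190)&(w[...,2]>18)&(w[...,2]<100)&(w[...,1]<-180)]; print("lane",len(P),*rect(P),P[:,2].max())
    for a in range(-180,180,45):
        d=np.array([np.cos(np.radians(a)),np.sin(np.radians(a))]); Q=P[((P[:,:2]-P[:,:2].mean(0))@d)>70]
        if len(Q): print(a,len(Q),Q.mean(0).round(0))
E
```

```text
scene L 235 [616.1 127.3  78. ] [616.4 127.1] [59.  57.6] -33.7 ((615.9781494140625, 126.01012420654297), 30.65777015686035)
scene M 103 [485.1   2.5  64. ] [484.8   1.5] [45.7 44.3] 22.0 ((485.33941650390625, 1.3718754053115845), 23.855682373046875)
scene S 68 [619.8   7.6  50. ] [620.1   7.5] [33.1 27.9] 15.5 ((619.431640625, 8.322590827941895), 17.012001037597656)
scene cl 259 [470.4 140.8  42.4] [469.7 141.5] [84.1 45.9] 14.9 ((469.4093017578125, 141.22718811035156), 46.25149154663086)
scene cs 200 [ 623.  -115.6   42.2] [ 620.9 -116.5] [54.1 46.3] -0.8 ((620.6602783203125, -117.19041442871094), 32.93065643310547)
scene jar 194 [ 481.4 -127.8   53.2] [ 480.1 -128.5] [62.3 59.7] 32.5 ((481.0348205566406, -128.0731658935547), 32.245540618896484)
scene tray 168 [564.7 316.4  13.1] [563.2 312.5] [132.9 129.4] -6.0
lane 2334 [ 548.2 -301.9] [295.3  80.2] 5.7 87.9600284996194
-180 567 [ 452. -309.   63.]
-135 411 [ 447. -320.   65.]
-45 271 [ 675. -308.   37.]
0 579 [ 664. -291.   34.]
45 387 [ 671. -277.   36.]
135 272 [ 443. -286.   62.]
side L 178 [613.  126.8  79.6] [612. 126.] [63
[... 300 characters left out ...]
18.31586456298828)
side cl 276 [465.  141.2  43.8] [465.9 139.5] [84.7 50.6] 16.4 ((464.1137390136719, 140.29066467285156), 46.10963439941406)
side cs 111 [ 617.4 -113.8   43.8] [ 618.8 -117.7] [53.8 53.5] -0.2 ((618.9517211914062, -119.58162689208984), 36.50758743286133)
side jar 161 [ 476.3 -128.    55. ] [ 477.5 -128.3] [64.  61.7] -86.6 ((478.7357482910156, -129.94252014160156), 36.02153015136719)
side tray 252 [558.  316.8  13.9] [560.6 311.9] [135.6 134.1] -6.5
lane 1485 [ 546.9 -299.5] [298.1  99.3] 3.8 91.42289692198221
-180 409 [ 434. -305.   67.]
-135 272 [ 433. -326.   71.]
-45 237 [ 661. -311.   39.]
0 384 [ 655. -290.   37.]
45 297 [ 658. -276.   37.]
135 215 [ 430. -278.   64.]
```

View pics/scenec.png

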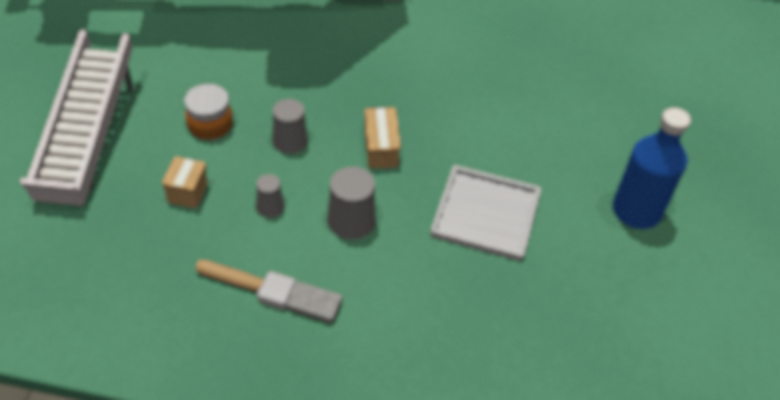

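Emit:
move_arm(
  plan=[
    [[1.9,4.3,0],0,0],
    [[1.9,4.3,0],0,0],
    [[1.9,4.3,0],0,0],
    [[1.9,4.3,0],0,0],
    [[1.9,4.3,0],0,0],
  ],
  squeeze=20,
)

```text
time_s: 1.7
ee_pos: [258.0, -334.8, 214.1]
ee_rot: [180.0, -0.0, 16.4]
force: [1.1, -0.2, 0.8]
gripper_width: 91.6
gripper_force: 0.0
```

Emit:
move_arm(
  plan=[
    [[1.9,4.3,0],0,0],
    [[1.9,4.3,0],0,0],
    [[1.9,4.3,0],0,0],
    [[1.9,4.3,0],0,0],
    [[1.9,4.3,0],0,0],
  ],
)

```text
time_s: 2.2
ee_pos: [353.1, -119.8, 214.4]
ee_rot: [179.9, -0.1, 16.4]
force: [1.0, 0.5, -0.2]
gripper_width: 91.1
gripper_force: 0.0
```

Emit:
move_arm(
  plan=[
    [[1.9,4.3,0],0,0],
    [[1.9,4.3,0],0,0],
    [[1.9,4.3,0],0,0],
    [[1.9,4.3,0],0,0],
    [[1.9,4.3,0],0,0],
  ],
)

```text
time_s: 2.7
ee_pos: [448.1, 95.5, 214.3]
ee_rot: [180.0, -0.0, 16.5]
force: [-0.0, -0.4, -0.2]
gripper_width: 91.1
gripper_force: 0.0
```

Emit:
move_arm(
  plan=[
    [[1.9,4.3,0],0,0],
    [[0,0,0],0,0],
    [[0,0,0],0,0],
    [[0,0,0],0,0],
  ],
)

```text
time_s: 3.1
ee_pos: [466.1, 135.6, 213.9]
ee_rot: [180.0, 0.1, 16.4]
force: [-0.2, -0.4, -0.4]
gripper_width: 91.2
gripper_force: 0.0
```

```bash
python3 - <<'E'
from h import *
p=cam("wrist"); save(p,"w0"); w=cloud(p)
for l,c,h,r in [("cl",(468,141),44,65),("L",(614,127),80,50),("M",(483,2),66,45)]:
    P=top(w,c,h,r,5)
    if len(P)>5: print(l,len(P),P.mean(0).round(1),*rect(P))
print(p["position"])
E
```

```text
cl 3575 [467.7 139.2  46.1] [465.7 138.4] [84.2 45.5] 15.4
L 3966 [609.  123.5  81.4] [606.8 122.7] [60.3 47.2] -75.1
M 1765 [483.2   0.8  67.3] [ 4.823e+02 -2.000e-01] [46.3 46. ] 39.3
[542.65630048 159.36514859 386.48665788]
```

View pics/w0.png

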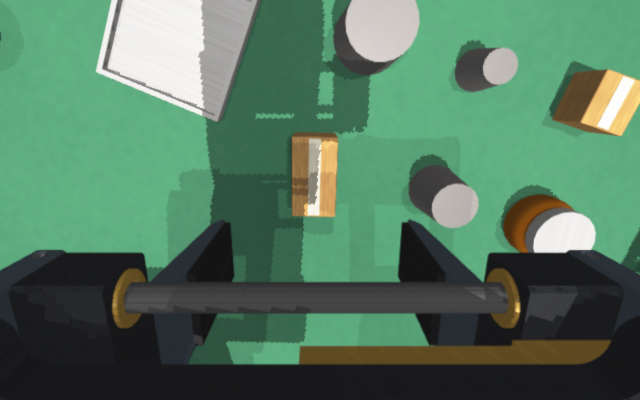

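Emit:
move_arm(
  plan=[
    [[0,0.4,-4.8],-1,0],
    [[0,0,-4.8],0,0],
    [[0,0,-4.8],0,0],
    [[0,0,-3.2],0,0],
    [[0,0,-1.5],0,0],
  ],
)

```text
time_s: 3.65
ee_pos: [464.2, 138.4, 20.5]
ee_rot: [180.0, 0.3, 15.3]
force: [-0.4, 0.3, 0.6]
gripper_width: 91.2
gripper_force: 0.0
```

Emit:
move_arm(
  plan=[
    [[0,0,0],0,1],
    [[0,0,0],0,1],
    [[0,0,0],0,1],
    [[0,0,0],0,1],
    [[0,0,0],0,1],
  ],
)

```text
time_s: 4.15
ee_pos: [467.2, 140.5, 23.9]
ee_rot: [180.0, -0.1, 15.4]
force: [-0.0, -0.5, -0.5]
gripper_width: 53.9
gripper_force: 0.0
```

Emit:
move_arm(
  plan=[
    [[0,0,0],0,1],
    [[0,0,1],0,1],
    [[0,0,3],0,1],
    [[0,0,4],0,1],
    [[0,0,4.5],0,1],
  ],
)

```text
time_s: 4.65
ee_pos: [465.5, 140.3, 149.0]
ee_rot: [-180.0, 0.2, 15.4]
force: [0.9, -0.9, -1.3]
gripper_width: 46.1
gripper_force: 20.0
```

Emit:
move_arm(
  plan=[
    [[0.1,-4.4,0.5],0,1],
    [[0.1,-4.4,0.5],0,1],
    [[0.1,-4.4,0],0,1],
    [[0.1,-4.4,0],0,1],
    [[0.1,-4.4,0],0,1],
  ],
)

```text
time_s: 5.15
ee_pos: [471.2, -81.0, 158.7]
ee_rot: [180.0, -0.0, 15.4]
force: [0.5, 0.6, -2.6]
gripper_width: 45.7
gripper_force: 20.0
```

Emit:
move_arm(
  plan=[
    [[0.1,-4.4,0],-5,1],
    [[0.1,-4.4,0],-4.9,1],
    [[0.1,-4.4,0],0,1],
    [[0.1,-4.4,0],0,1],
    [[0.2,-4.4,0],0,1],
  ],
)

```text
time_s: 5.65
ee_pos: [477.1, -301.1, 158.5]
ee_rot: [-180.0, -0.0, 5.5]
force: [0.3, 0.6, -1.5]
gripper_width: 46.0
gripper_force: 20.0
```

Emit:
move_arm(
  plan=[
    [[0,-0.5,0],0,1],
    [[0,0,0],0,1],
    [[0,0,0],0,1],
    [[0,0,0],0,1],
  ],
)

```text
time_s: 6.05
ee_pos: [477.5, -303.0, 158.1]
ee_rot: [-180.0, 0.0, 5.6]
force: [-0.4, 0.2, -1.6]
gripper_width: 45.8
gripper_force: 20.0
```

```bash
python3 - <<'E'
from h import *
for n in ["scene","side","wrist"]:
    p=cam(n); w=cloud(p)
    if n!="side": save(p,n+"1")
    # lane frame guess, end pieces
    M=np.array([547.5,-301]); 
    P=w[(np.hypot(w[...,0]-M[0],w[...,1]-M[1])<175)&(w[...,2]>12)&(w[...,2]<95)]
    if n!="wrist":
        print(n,rect(P))
    a=np.radians(5.5); ex=np.array([np.cos(a),np.sin(a)]); ey=np.array([-ex[1],ex[0]])
    X=(P[:,:2]-M)@ex; Y=(P[:,:2]-M)@ey; H=P[:,2]-(50-0.176*X)
    for lo,hi in [(-140,-90),(-40,0),(0,50),(50,100),(100,130)]:
        m=(X>lo)&(X<hi)&(H>9)&(H<18)
        for s in (1,-1):
            k=m&(Y*s>20)&(Y*s<50)
            if k.sum()>5: print(lo,s,k.sum(),np.percentile(Y[k],[5,50,95]).round(1))
    m=(abs(Y)<25)&(H>10)&(X>110); 
    if m.sum(): print("stop",np.percentile(X[m],[5,95]))
    # carton
    C=w[(w[...,2]>150)&(w[...,2]<230)&(np.hypot(w[...,0]-478,w[...,1]+304)<48)]
    D=w[(w[...,2]>100)&(w[...,2]<230)&(np.hypot(w[...,0]-478,w[...,1]+304)<48)]
    print("carton",len(D),np.percentile(D[:,2],[1,5]) if len(D) else 0)
print(env.state()["ee_pos"])
E
```

```text
scene (array([ 541.9, -235.1]), array([296.2, 214.9]), 5.0)
-140 1 27 [29.9 33.8 36.9]
-40 1 27 [29.9 33.6 37.6]
-40 -1 29 [-39.  -34.  -30.9]
0 1 37 [30.1 33.6 37.7]
0 -1 36 [-39.  -34.9 -31. ]
50 1 35 [30.1 33.5 37.1]
50 -1 38 [-39.6 -35.  -31.7]
100 1 24 [30.1 33.7 37.7]
100 -1 24 [-38.9 -35.  -31.8]
stop [140.51729782 147.01950853]
carton 761 [133.31550746 138.1173375 ]
side (array([ 540.4, -240.7]), array([296.8, 219.6]), 6.2)
-140 1 35 [25.9 34.8 39.5]
-140 -1 32 [-43.8 -34.  -27.4]
-40 1 17 [27.7 33.8 39.9]
-40 -1 21 [-42.5 -34.7 -29.1]
0 1 29 [26.8 34.7 40.9]
0 -1 26 [-41.9 -34.5 -28.3]
50 1 24 [27.4 33.8 39.3]
50 -1 28 [-41.4 -34.2 -25.8]
100 1 17 [30.3 36.3 38.7]
100 -1 14 [-46.8 -32.7 -29.2]
stop [136.23555839 144.65948623]
carton 518 [135.9031734  138.87769835]
-40 1 522 [27.5 30.6 33.8]
-40 -1 557 [-41.3 -37.7 -34.6]
0 1 706 [27.4 30.6 33.9]
0 -1 743 [-41.2 -37.6 -34.6]
50 1 434 [27.4 30.6 34.2]
50 -1 452 [-41.2 -37.6 -34.6]
carton 18237 [144.78910155 164.2709516 ]
[ 477.79165678 -303.38791839  158.22296629]
```

View pics/wrist1.png

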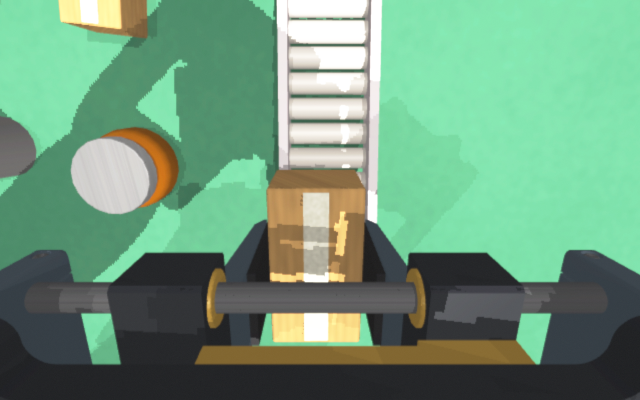

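Emit:
move_arm(
  plan=[
    [[0,-0.5,-2],0,1],
    [[0,0,-2],0,1],
    [[0,0,-1.4],0,1],
    [[0,0,-0.7],0,1],
    [[0,0,0],0,1],
  ],
)

```text
time_s: 6.7
ee_pos: [477.3, -308.8, 96.2]
ee_rot: [-179.9, 0.1, 5.6]
force: [0.1, -0.1, -1.3]
gripper_width: 45.8
gripper_force: 20.0
```

Emit:
move_arm(
  plan=[
    [[0,0,-0.2],0,1],
    [[0,0,-0.2],0,1],
    [[0,0,0],0,1],
  ],
)

```text
time_s: 7.0
ee_pos: [477.9, -309.6, 93.4]
ee_rot: [180.0, -0.0, 5.5]
force: [0.5, -0.7, -1.3]
gripper_width: 45.8
gripper_force: 20.0
```

Emit:
move_arm(
  plan=[
    [[0,0,0],0,0],
    [[0,0,0],0,0],
    [[0,0,0],0,0],
    [[0,0,0],0,0],
    [[0,0,0],0,0],
  ],
)

```text
time_s: 7.5
ee_pos: [477.7, -309.6, 93.1]
ee_rot: [180.0, -0.0, 5.5]
force: [-0.5, -0.8, 0.6]
gripper_width: 82.9
gripper_force: 0.0
```

Emit:
move_arm(
  plan=[
    [[0,0,2],0,0],
    [[0,0,4],0,0],
    [[0,0,4],0,0],
    [[0,0,0],0,0],
    [[0,0,0],0,0],
  ],
)

```text
time_s: 8.0
ee_pos: [477.9, -309.7, 193.8]
ee_rot: [179.9, -0.1, 5.5]
force: [0.2, 0.4, 0.3]
gripper_width: 91.7
gripper_force: 0.0
```

Emit:
move_arm(
  plan=[
    [[0,0,0],0,0],
    [[0,0,0],0,0],
    [[0,0,0],0,0],
    [[0,0,0],0,0],
    [[0,0,0],0,0],
  ],
)

```text
time_s: 8.5
ee_pos: [477.6, -309.5, 192.5]
ee_rot: [-180.0, 0.0, 5.5]
force: [-0.0, 0.0, 0.2]
gripper_width: 91.4
gripper_force: 0.0
```

```bash
cat >> h.py <<'E'
def lanef(w):
    a=np.radians(5.5); ex=np.array([np.cos(a),np.sin(a)]); ey=np.array([-ex[1],ex[0]])
    M=np.array([547.5,-301.])-ey
    X=(w[...,:2]-M)@ex; Y=(w[...,:2]-M)@ey
    return X,Y,w[...,2]-(50-0.176*X)
def lanecheck():
    for n in ["scene","side"]:
        w=cloud(cam(n)); X,Y,H=lanef(w)
        m=(abs(X)<160)&(abs(Y)<45)&(H>36)&(H<55)
        if m.sum()>4: print(n,m.sum(),"X",np.percentile(X[m],[2,98]).round(1),"Y",np.percentile(Y[m],[2,98]).round(1),"H",np.median(H[m]).round(1))
E
python3 -c "
from h import *
lanecheck(); print(env.state()['ee_pos'])"
```

```text
scene 441 X [ 62.2 142.1] Y [-17.9  26.8] H 41.5
side 166 X [ 58.7 138.3] Y [-20.7  31.4] H 43.2
[ 477.64033593 -309.52105605  192.79976837]
```

Emit:
move_arm(
  plan=[
    [[2.4,3.2,0],-6,0],
    [[2.4,3.2,0],0,0],
    [[2.4,3.2,0],0,0],
    [[2.4,3.2,0],0,0],
    [[2.4,3.2,0],0,0],
  ],
)

```text
time_s: 9.1
ee_pos: [598.5, -148.2, 193.1]
ee_rot: [180.0, -0.0, -0.5]
force: [0.3, 0.3, 0.5]
gripper_width: 91.1
gripper_force: 0.0
```

Emit:
move_arm(
  plan=[
    [[2.2,3.2,0],0,0],
    [[0,0,0],0,0],
    [[0,0,0],0,0],
    [[0,0,0],0,0],
  ],
)

```text
time_s: 9.5
ee_pos: [619.0, -118.3, 192.9]
ee_rot: [180.0, 0.0, -0.5]
force: [0.0, -0.2, 0.2]
gripper_width: 91.0
gripper_force: 0.0
```

```bash
python3 -c "
from h import *
p=cam('wrist'); w=cloud(p)
P=top(w,(620,-117),44,50,6); print(len(P),P.mean(0),rect(P),env.state()['ee_pos'])
for n in ['scene','side']:
  P=top(cloud(cam(n)),(620,-117),44,50,6); print(len(P),P.mean(0),rect(P))
"
```

```text
2502 [ 620.02338691 -118.81965981   45.96156029] (array([ 618.9, -118.9]), array([51.7, 45.6]), -1.3) [ 618.98629287 -118.59081077  192.99888641]
236 [ 622.0119406  -115.92520362   41.80463371] (array([ 621.6, -116.3]), array([56.4, 47.9]), -2.3)
131 [ 615.99693876 -114.51506135   43.6112186 ] (array([ 617.8, -117.3]), array([56. , 54.9]), -3.6)
```

Emit:
move_arm(
  plan=[
    [[0,0.1,-4.5],0,0],
    [[0,0,-4.5],0,0],
    [[0,0,-4.5],0,0],
    [[0,0,-2.5],0,0],
    [[0,0,-1],0,0],
  ],
)

```text
time_s: 10.15
ee_pos: [617.3, -117.0, 20.0]
ee_rot: [-179.9, 0.3, -0.5]
force: [0.2, 0.1, -0.2]
gripper_width: 91.1
gripper_force: 0.0
```

Emit:
move_arm(
  plan=[
    [[0,0,0],-0.5,1],
    [[0,0,0],0,1],
    [[0,0,0],0,1],
    [[0,0,0],0,1],
    [[0,0,0],0,1],
  ],
)

```text
time_s: 10.65
ee_pos: [620.2, -116.6, 24.1]
ee_rot: [180.0, -0.1, -1.0]
force: [-0.2, 0.6, -0.9]
gripper_width: 53.9
gripper_force: 0.0
```

Emit:
move_arm(
  plan=[
    [[0,0,0],0,1],
    [[0,0,0],0,1],
    [[0,0,0],0,1],
  ],
)

```text
time_s: 10.95
ee_pos: [620.0, -116.7, 23.6]
ee_rot: [180.0, -0.1, -1.0]
force: [-0.4, -0.3, 4.8]
gripper_width: 46.0
gripper_force: 20.0
```

Emit:
move_arm(
  plan=[
    [[0,0,1],0,1],
    [[0,0,3],0,1],
    [[0,0,4],0,1],
    [[0,0,4.5],0,1],
    [[0,0,1],0,1],
  ],
)

```text
time_s: 11.45
ee_pos: [622.5, -116.9, 164.1]
ee_rot: [179.9, -0.6, -1.0]
force: [-0.0, -0.3, 0.7]
gripper_width: 46.0
gripper_force: 20.0
```

Emit:
move_arm(
  plan=[
    [[-2.4,-3.2,0],6.5,1],
    [[-2.4,-3.2,0],0,1],
    [[-2.4,-3.2,0],0,1],
    [[-2.4,-3.2,0],0,1],
    [[-2.4,-3.2,0],0,1],
  ],
)

```text
time_s: 11.95
ee_pos: [498.1, -277.2, 157.4]
ee_rot: [-179.9, 0.1, 5.6]
force: [0.4, 0.4, -1.0]
gripper_width: 46.0
gripper_force: 20.0
```

Emit:
move_arm(
  plan=[
    [[-2.2,-3.1,0],0,1],
    [[0,0,0],0,1],
    [[0,0,0],0,1],
    [[0,0,0],0,1],
  ],
)

```text
time_s: 12.35
ee_pos: [478.0, -306.7, 157.6]
ee_rot: [-179.9, 0.0, 5.6]
force: [0.1, 0.0, -0.8]
gripper_width: 46.1
gripper_force: 20.0
```

```bash
python3 -c "
from h import *
lanecheck(); print(env.state()['ee_pos'])
for n in ['scene','side']:
  w=cloud(cam(n)); D=w[(w[...,2]>100)&(w[...,2]<230)&(np.hypot(w[...,0]-478,w[...,1]+308)<40)]
  print(np.percentile(D[:,2],[1,5]))
"
```

```text
scene 440 X [ 62.3 142.3] Y [-18.3  27. ] H 42.0
side 169 X [ 57.  139.8] Y [-18.9  30. ] H 43.4
[ 478.28016397 -306.44057501  157.75039321]
[132.70130325 137.96160259]
[134.80117547 138.84054375]
```

Emit:
move_arm(
  plan=[
    [[0,-0.2,-2],0,1],
    [[0,0,-2],0,1],
    [[0,0,-1.5],0,1],
    [[0,0,-1],0,1],
    [[0,0,0],0,1],
  ],
)

```text
time_s: 13.05
ee_pos: [477.2, -308.6, 91.7]
ee_rot: [-179.9, 0.1, 5.6]
force: [-0.1, 0.6, -0.5]
gripper_width: 45.7
gripper_force: 20.0
```

Emit:
move_arm(
  plan=[
    [[0,0,-0.2],0,1],
    [[0,0,0],0,1],
    [[0,0,0],0,0],
    [[0,0,0],0,0],
    [[0,0,0],0,0],
  ],
)

```text
time_s: 13.55
ee_pos: [477.9, -309.7, 91.5]
ee_rot: [180.0, -0.0, 5.5]
force: [0.5, -0.2, -0.7]
gripper_width: 66.9
gripper_force: 0.0
```

Emit:
move_arm(
  plan=[
    [[0,0,0],0,0],
    [[0,0,0],0,0],
    [[0,0,2],0,0],
    [[0,0,4],0,0],
    [[0,0,4],0,0],
  ],
)

```text
time_s: 14.05
ee_pos: [477.2, -309.2, 191.5]
ee_rot: [-179.9, 0.1, 5.5]
force: [0.8, -0.3, 0.1]
gripper_width: 91.4
gripper_force: 0.0
```

Emit:
move_arm(
  plan=[
    [[0,0,0],0,0],
    [[0,0,0],0,0],
    [[0,0,0],0,0],
    [[0,0,0],0,0],
    [[0,0,0],0,0],
  ],
)

```text
time_s: 14.55
ee_pos: [477.1, -309.2, 189.7]
ee_rot: [-179.9, 0.1, 5.5]
force: [-0.2, -0.5, -0.2]
gripper_width: 91.2
gripper_force: 0.0
```

```bash
python3 -c "
from h import *
lanecheck(); print(env.state()['ee_pos'])
p=cam('scene');cv2.imwrite('pics/lane2.png',cv2.resize(p['frame'][90:220,140:270],None,fx=4,fy=4)[:,:,::-1])
for n in ['scene','side']:
  w=cloud(cam(n))
  for c,h,r in [((614,126),80,50),((483,2),66,45),((618,7),52,35)]:
    P=top(w,c,h,r); print(n,P.mean(0).round(1),rect(P)[0])
"
```

```text
scene 688 X [ 12.7 141.7] Y [-19.3  26.2] H 41.8
side 267 X [  8.6 137.7] Y [-22.7  30. ] H 43.7
[ 477.410295   -309.35270413  190.15337282]
scene [616.8 126.8  78. ] [617.2 127.3]
scene [484.8   0.9  64. ] [483.3   1.8]
scene [619.3   7.   49.9] [619.    7.2]
side [611.9 127.1  79.7] [612.  126.6]
side [482.1   1.7  65.7] [483.8   1.2]
side [615.9   7.6  51.8] [615.9   8.8]
```

View pics/lane2.png

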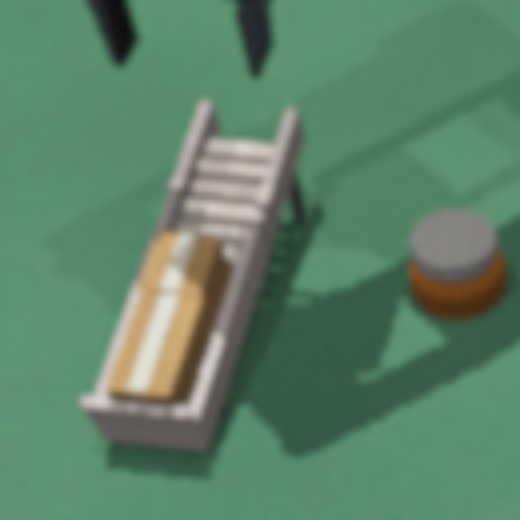

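Emit:
move_arm(
  plan=[
    [[1.75,4,0],0,0],
    [[1.75,4,0],0,0],
    [[1.75,4,0],0,0],
    [[1.75,4,0],0,0],
    [[1.75,4,0],0,0],
  ],
  squeeze=12,
)

```text
time_s: 15.3
ee_pos: [565.7, -107.9, 191.1]
ee_rot: [180.0, -0.0, 5.5]
force: [0.8, -0.6, 0.1]
gripper_width: 91.0
gripper_force: 0.0
```

Emit:
move_arm(
  plan=[
    [[1.75,4,0],0,0],
    [[1.75,4,0],0,0],
    [[1.75,3.7,0],0,0],
    [[0,0,0],0,0],
    [[0,0,0],0,0],
  ],
)

```text
time_s: 15.8
ee_pos: [617.7, 8.2, 190.6]
ee_rot: [180.0, 0.0, 5.6]
force: [0.8, -0.4, 0.4]
gripper_width: 91.3
gripper_force: 0.0
```

```bash
python3 -c "
from h import *
p=cam('wrist'); save(p,'w3'); w=cloud(p)
P=top(w,(618,7),52,35,5); print(len(P),P.mean(0),rect(P),env.state()['ee_pos'])
"
```

```text
942 [617.31199604   5.46464309  53.32359516] (array([616.7,   5.6]), array([31.9, 31.4]), 4.6) [617.33792029   7.24733757 190.7361065 ]
```

Well aligned; descend to TCP z≈18, grip, regrip at 90° to centre the cup.

Emit:
move_arm(
  plan=[
    [[0,0,-4.5],0,0],
    [[0,0,-4.5],0,0],
    [[0,0,-4.5],0,0],
    [[0,0,-2.5],0,0],
    [[0,0,-1.2],0,0],
  ],
)

```text
time_s: 16.35
ee_pos: [615.4, 5.9, 16.4]
ee_rot: [-180.0, 0.3, 5.4]
force: [-0.6, -0.8, 0.7]
gripper_width: 91.4
gripper_force: 0.0
```

Emit:
move_arm(
  plan=[
    [[0,0,0],0,0.3],
    [[0,0,0],0,1],
    [[0,0,0],0,1],
    [[0,0,0],0,1],
    [[0,0,0],0,1],
  ],
)

```text
time_s: 16.85
ee_pos: [618.3, 7.5, 20.1]
ee_rot: [180.0, -0.1, 5.5]
force: [0.2, 0.8, 0.3]
gripper_width: 53.7
gripper_force: 0.0
```

Emit:
move_arm(
  plan=[
    [[0,0,0],0,1],
    [[0,0,0],0,1],
    [[0,0,0],0,1],
    [[0,0,0],0,1],
    [[0,0,0],0,1],
  ],
)

```text
time_s: 17.35
ee_pos: [617.9, 7.5, 19.2]
ee_rot: [180.0, -0.0, 5.5]
force: [0.4, -0.4, 3.2]
gripper_width: 39.8
gripper_force: 12.1
```

Emit:
move_arm(
  plan=[
    [[0,0,0],0,0.2],
    [[0,0,0],0,0.2],
    [[0,0,0],0,0.2],
    [[0,0,0.9],0,0.2],
    [[0,0,0.9],0,0.2],
  ],
)

```text
time_s: 17.85
ee_pos: [617.6, 7.5, 37.4]
ee_rot: [180.0, 0.0, 5.5]
force: [-0.1, 0.3, 0.3]
gripper_width: 72.5
gripper_force: 0.0
```

Emit:
move_arm(
  plan=[
    [[0,0,0],8.2,0.2],
    [[0,0,0],8.2,0.2],
    [[0,0,0],8.2,0.2],
    [[0,0,0],8.2,0.2],
    [[0,0,0],8.2,0.2],
  ],
)

```text
time_s: 18.35
ee_pos: [618.1, 7.5, 38.0]
ee_rot: [179.9, -0.1, 46.9]
force: [0.4, -0.1, 0.1]
gripper_width: 72.9
gripper_force: 0.0
```

Emit:
move_arm(
  plan=[
    [[0,0,0],8.2,0.2],
    [[0,0,0],8.2,0.2],
    [[0,0,0],8.2,0.2],
    [[0,0,0],8.2,0.2],
    [[0,0,0],8.2,0.2],
  ],
)

```text
time_s: 18.85
ee_pos: [618.1, 7.5, 38.0]
ee_rot: [179.9, -0.0, 87.9]
force: [-0.4, -0.4, 0.4]
gripper_width: 72.9
gripper_force: 0.0
```

Emit:
move_arm(
  plan=[
    [[0,0,0],8,0.2],
    [[0,0,0],0,0.2],
    [[0,0,0],0,1],
    [[0,0,0],0,1],
    [[0,0,0],0,1],
  ],
)

```text
time_s: 19.35
ee_pos: [617.7, 7.5, 37.1]
ee_rot: [180.0, 0.0, 95.5]
force: [-0.1, -0.8, 0.1]
gripper_width: 51.6
gripper_force: 0.0
```

Emit:
move_arm(
  plan=[
    [[0,0,0],0,1],
    [[0,0,0],0,1],
    [[0,0,0],0,1],
    [[0,0,0],0,1],
    [[0,0,0],0,1],
  ],
)

```text
time_s: 19.85
ee_pos: [617.6, 7.5, 36.9]
ee_rot: [-180.0, -0.0, 95.5]
force: [-0.8, -0.4, 0.0]
gripper_width: 35.6
gripper_force: 11.9
```

Emit:
move_arm(
  plan=[
    [[0,0,0.5],0,1],
    [[0,0,1.5],0,1],
    [[0,0,3],0,1],
    [[0,0,4],0,1],
    [[0,0,3],0,1],
  ],
)

```text
time_s: 20.35
ee_pos: [618.2, 7.5, 159.6]
ee_rot: [179.9, 0.0, 95.5]
force: [0.7, 0.1, 0.5]
gripper_width: 35.5
gripper_force: 11.9
```

Emit:
move_arm(
  plan=[
    [[-0.7,3.8,0],0,1],
    [[-0.7,3.8,0],0,1],
    [[-0.7,3.8,0],0,1],
    [[-0.7,3.8,0],0,1],
    [[-0.7,3.8,0],0,1],
  ],
)

```text
time_s: 20.85
ee_pos: [582.3, 198.9, 157.5]
ee_rot: [180.0, -0.0, 95.5]
force: [1.2, 1.1, -0.2]
gripper_width: 35.5
gripper_force: 11.9
```

Emit:
move_arm(
  plan=[
    [[-0.7,3.8,0],0,1],
    [[-0.7,3.8,0],0,1],
    [[-0.6,3.8,0],0,1],
    [[0,0,0],0,1],
    [[0,0,0],0,1],
  ],
)

```text
time_s: 21.35
ee_pos: [562.3, 311.9, 157.0]
ee_rot: [-180.0, 0.0, 95.6]
force: [0.2, -0.4, -0.7]
gripper_width: 35.2
gripper_force: 11.9
```

```bash
python3 -c "
from h import *
p=cam('wrist'); save(p,'w4'); w=cloud(p); P=top(w,(562,312),14,100,4); print(len(P),rect(P))
P=w[(np.hypot(w[...,0]-562,w[...,1]-312)<30)&(w[...,2]>100)&(w[...,2]<185)]; print(len(P),np.percentile(P[:,2],[1,50,99]) if len(P) else 0)
p=cam('scene'); cv2.imwrite('pics/s4.png',cv2.resize(p['frame'][120:280,310:470],None,fx=3,fy=3)[:,:,::-1])
print(env.state()['ee_pos'])
for n in ['scene','side']:
  w=cloud(cam(n)); P=w[(np.hypot(w[...,0]-562,w[...,1]-312)<105)&(w[...,2]>-3)&(w[...,2]<20)]
  Q=P[(P[:,2]>9)]; print(n,rect(Q))
"
```

```text
2391 (array([560.5, 310.5]), array([130.2, 129.9]), -6.2)
6204 [123.2159697  172.23422792 183.79358824]
[562.76443081 310.48112647 157.07419411]
scene (array([561.8, 312.9]), array([135.6, 129.8]), -6.4)
side (array([560.2, 311.7]), array([135.6, 134.8]), -6.0)
```

View pics/s4.png

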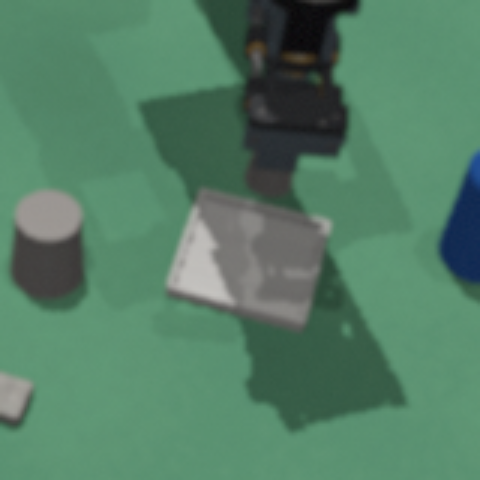

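Emit:
move_arm(
  plan=[
    [[0,0,-4],0,1],
    [[0,0,-4],0,1],
    [[0,0,-2],0,1],
    [[0,0,-1],0,1],
    [[0,0,0],0,1],
  ],
)

```text
time_s: 22.05
ee_pos: [562.4, 310.4, 45.9]
ee_rot: [-179.9, 0.1, 95.5]
force: [0.0, 0.5, 0.0]
gripper_width: 35.3
gripper_force: 11.9
```

Emit:
move_arm(
  plan=[
    [[0,0,-0.2],0,1],
    [[0,0,-0.2],0,1],
    [[0,0,0],0,1],
    [[0,0,0],0,1],
  ],
)

```text
time_s: 22.45
ee_pos: [563.0, 311.7, 43.8]
ee_rot: [179.9, -0.0, 95.5]
force: [-0.1, -0.6, -0.2]
gripper_width: 35.4
gripper_force: 11.9
```

Emit:
move_arm(
  plan=[
    [[0,0,-0.1],0,1],
    [[0,0,-0.1],0,1],
    [[0,0,0],0,1],
  ],
)

```text
time_s: 22.75
ee_pos: [562.9, 311.7, 41.8]
ee_rot: [179.9, -0.0, 95.5]
force: [-0.3, -0.2, 4.1]
gripper_width: 35.4
gripper_force: 12.1
```

Emit:
move_arm(
  plan=[
    [[0,0,0],0,0.5],
    [[0,0,0],0,0.3],
    [[0,0,0],0,0.2],
    [[0,0,0],0,0.2],
    [[0,0,0],0,0.2],
  ],
)

```text
time_s: 23.25
ee_pos: [562.5, 311.4, 40.7]
ee_rot: [-180.0, 0.0, 95.5]
force: [-0.8, -0.1, -0.0]
gripper_width: 71.4
gripper_force: 0.0
```

Emit:
move_arm(
  plan=[
    [[0,0,1],0,0],
    [[0,0,3],0,0],
    [[0,0,4],0,0],
    [[0,0,4],0,0],
    [[0,0,0],0,0],
  ],
)

```text
time_s: 23.75
ee_pos: [566.0, 313.3, 168.6]
ee_rot: [179.3, -0.3, 95.5]
force: [1.1, -0.0, 0.9]
gripper_width: 91.1
gripper_force: 0.0
```

```bash
python3 -c "
from h import *
print(env.state()['ee_pos'])
for n in ['scene','side','wrist']:
  w=cloud(cam(n)); P=top(w,(562,312),57,40,5)
  if len(P): print(n,len(P),P.mean(0),rect(P), P[:,2].std())
"
```

```text
[566.02913505 313.29288258 168.57461002]
scene 83 [565.33282639 314.43305181  55.00116293] (array([565.9, 314.6]), array([34.4, 28.5]), -18.1) 1.6818204624674793
side 83 [561.38240289 314.98525591  56.62718529] (array([562.5, 314.5]), array([36.4, 31.7]), -27.6) 2.172688585244013
wrist 1155 [562.39813816 313.73699424  58.27441126] (array([562.3, 312.9]), array([32.1, 31.7]), -86.1) 1.294054317555308
```

Emit:
move_arm(
  plan=[
    [[-1,-3.9,0],0,0],
    [[-1,-3.9,0],0,0],
    [[-1,-3.9,0],0,0],
    [[-1,-3.9,0],0,0],
    [[-1,-3.9,0],0,0],
  ],
)

```text
time_s: 24.4
ee_pos: [510.9, 114.8, 159.4]
ee_rot: [-179.8, 0.0, 95.6]
force: [0.9, -0.9, -0.3]
gripper_width: 91.2
gripper_force: 0.0
```

Emit:
move_arm(
  plan=[
    [[-1,-3.9,0],0,0],
    [[-1,-3.9,0],0,0],
    [[-0.9,-3.7,0],0,0],
    [[0,0,0],0,0],
    [[0,0,0],0,0],
  ],
)

```text
time_s: 24.9
ee_pos: [482.8, 1.1, 160.0]
ee_rot: [-179.9, -0.0, 95.4]
force: [0.1, -0.4, -0.3]
gripper_width: 91.3
gripper_force: 0.0
```

Emit:
move_arm(
  plan=[
    [[0,0,-4],0,0],
    [[0,0,-4],0,0],
    [[0,0,-2.3],0,0],
    [[0,0,-1],0,0],
    [[0,0,0],0,0],
  ],
)

```text
time_s: 25.4
ee_pos: [482.9, 2.4, 46.6]
ee_rot: [-179.8, -0.0, 95.6]
force: [-0.3, -0.5, 0.0]
gripper_width: 91.4
gripper_force: 0.0
```

Emit:
move_arm(
  plan=[
    [[0,0,0],0,1],
    [[0,0,0],0,1],
    [[0,0,0],0,1],
    [[0,0,0],0,1],
    [[0,0,0],0,1],
  ],
)

```text
time_s: 25.9
ee_pos: [483.9, 1.4, 48.5]
ee_rot: [179.9, 0.0, 95.5]
force: [-0.0, -0.2, 1.4]
gripper_width: 53.8
gripper_force: 0.2
```

Emit:
move_arm(
  plan=[
    [[0,0,0],0,1],
    [[0,0,0],0,1],
    [[0,0,0],0,1],
  ],
)

```text
time_s: 26.2
ee_pos: [483.8, 1.4, 48.3]
ee_rot: [180.0, 0.0, 95.5]
force: [-0.6, -0.2, 4.2]
gripper_width: 51.2
gripper_force: 12.1
```

```bash
python3 -c "
from h import *
print(env.state()['gripper_width'],env.state()['ee_pos'])
p=cam('wrist'); q=cam('side'); a=p['frame'][100:400,100:540]; b=cv2.resize(q['frame'][150:250,310:430],None,fx=3,fy=3); cv2.imwrite('pics/c5.png',np.hstack([a,b])[:,:,::-1])
"
```

```text
51.24618702179489 [483.77539631   1.41813264  48.32035126]
```

View pics/c5.png

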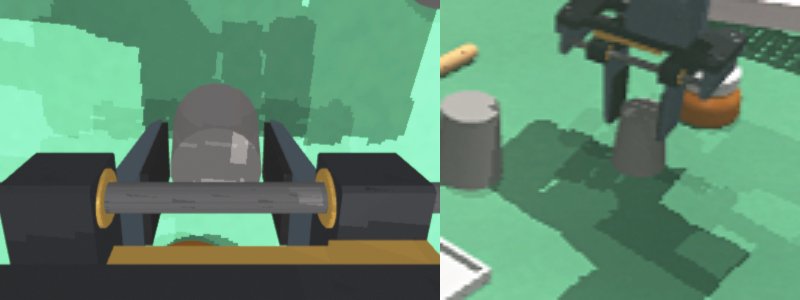

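Emit:
move_arm(
  plan=[
    [[0,0,0],0,0.1],
    [[0,0,0],0,0],
    [[0,0,0],0,0],
    [[0,0,0],0,0],
    [[0,0,0],-8.2,0],
  ],
)

```text
time_s: 26.8
ee_pos: [483.6, 1.5, 47.8]
ee_rot: [-180.0, 0.0, 87.1]
force: [0.2, 0.5, 0.4]
gripper_width: 87.7
gripper_force: 0.0
```

Emit:
move_arm(
  plan=[
    [[0,0,0],-8.2,0],
    [[0,0,0],-8.2,0],
    [[0,0,0],-8.2,0],
    [[0,0,0],-8.2,0],
    [[0,0,0],-8.2,0],
  ],
)

```text
time_s: 27.3
ee_pos: [483.6, 1.5, 47.8]
ee_rot: [-180.0, 0.0, 46.0]
force: [-0.5, -0.2, -0.5]
gripper_width: 91.2
gripper_force: 0.0
```

Emit:
move_arm(
  plan=[
    [[0,0,0],-8.2,0],
    [[0,0,0],-8.2,0],
    [[0,0,0],-8.2,0],
    [[0,0,0],-8.2,0],
    [[0,0,0],-8,0],
  ],
)

```text
time_s: 27.8
ee_pos: [483.6, 1.5, 47.8]
ee_rot: [180.0, 0.0, 5.2]
force: [-1.0, -0.5, 0.4]
gripper_width: 91.3
gripper_force: 0.0
```

Emit:
move_arm(
  plan=[
    [[0,0,0],0,0.3],
    [[0,0,0],0,1],
    [[0,0,0],0,1],
    [[0,0,0],0,1],
    [[0,0,0],0,1],
  ],
)

```text
time_s: 28.3
ee_pos: [483.7, 1.4, 48.0]
ee_rot: [180.0, -0.0, 5.6]
force: [0.6, -0.1, 0.0]
gripper_width: 54.1
gripper_force: 0.1
```

Emit:
move_arm(
  plan=[
    [[0,0,0],0,1],
    [[0,0,0],0,1],
    [[0,0,0],0,1],
    [[0,0,0],0,1],
  ],
)

```text
time_s: 28.7
ee_pos: [483.6, 1.5, 48.0]
ee_rot: [180.0, 0.0, 5.5]
force: [0.1, 0.1, -0.7]
gripper_width: 51.2
gripper_force: 11.9
```

Emit:
move_arm(
  plan=[
    [[0,0,0.5],0,1],
    [[0,0,1.5],0,1],
    [[0,0,3],0,1],
    [[0,0,4],0,1],
    [[0,0,3],0,1],
  ],
)

```text
time_s: 29.2
ee_pos: [484.1, 1.5, 170.4]
ee_rot: [180.0, -0.1, 5.5]
force: [0.4, -0.1, -0.3]
gripper_width: 51.3
gripper_force: 11.9
```

Emit:
move_arm(
  plan=[
    [[1,3.9,0.5],0,1],
    [[1,3.9,0.5],0,1],
    [[1,3.9,0],0,1],
    [[1,3.9,0],0,1],
    [[1,3.9,0],0,1],
  ],
)

```text
time_s: 29.7
ee_pos: [533.8, 198.1, 178.4]
ee_rot: [180.0, -0.0, 5.5]
force: [1.2, -0.0, -1.2]
gripper_width: 50.9
gripper_force: 11.9
```

Emit:
move_arm(
  plan=[
    [[1,3.9,0],0,1],
    [[1,3.9,0],0,1],
    [[0.9,3.7,0],0,1],
    [[0,0,0],0,1],
    [[0,0,0],0,1],
  ],
)

```text
time_s: 30.2
ee_pos: [562.2, 311.8, 177.6]
ee_rot: [179.9, 0.1, 5.6]
force: [0.5, -0.5, -0.5]
gripper_width: 51.0
gripper_force: 11.9
```

```bash
python3 -c "
from h import *
print(env.state())
p=cam('scene'); q=cam('side')
for n,x in [('sc',p),('sd',q)]:
  w=cloud(x); P=w[(np.hypot(w[...,0]-562,w[...,1]-312)<40)&(w[...,2]>90)&(w[...,2]<200)]; print(n,np.percentile(P[:,2],[0,1,5]))
cv2.imwrite('pics/c6.png',cv2.resize(np.hstack([p['frame'][100:230,330:460],q['frame'][160:290,230:360]]),None,fx=3,fy=3)[:,:,::-1])
"
```

```text
{'time_s': 30.2, 'qpos': array([ 2.80019434e+01,  2.57749326e+01,  8.32852401e+01, -3.42329242e-02,
        7.10212144e+01,  1.12392613e+02]), 'qvel': array([-1.68100596, -1.14057681,  1.57271022, -0.29148868,  0.06031552,
       -0.03693229]), 'effort': array([ 1.11879643e+00, -4.77715588e+01, -2.38971180e+01,  1.09007182e-01,
       -1.79018159e-01,  8.22120113e-03]), 'ee_pos': array([562.21084736, 311.76726779, 177.56531581]), 'ee_rot': array([1.79939078e+02, 6.29269397e-02, 5.62045312e+00]), 'force': array([ 0.4926873 , -0.46673032, -0.51092163]), 'torque': array([0.01858527, 0.00188492, 0.0158418 ]), 'gripper_force': 11.938619802458561, 'gripper_width': 50.953635903542235}
sc [125.62437455 127.32158957 131.55251921]
sd [127.69602498 130.30551991 132.98666697]
```

View pics/c6.png

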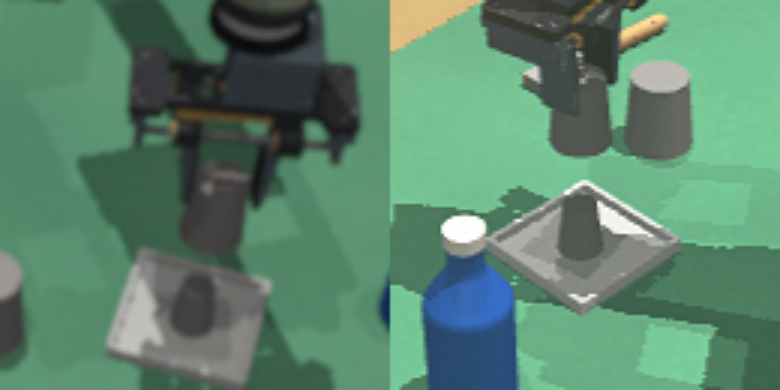

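Emit:
move_arm(
  plan=[
    [[0,0,-3],0,1],
    [[0,0,-2],0,1],
    [[0,0,-1],0,1],
    [[0,0,0],0,1],
    [[0,0,0],0,1],
  ],
)

```text
time_s: 30.8
ee_pos: [563.2, 311.1, 119.0]
ee_rot: [-180.0, -0.1, 5.5]
force: [-0.4, -0.4, 0.0]
gripper_width: 50.8
gripper_force: 11.9
```

Emit:
move_arm(
  plan=[
    [[0,0,-1],0,1],
    [[0,0,-1],0,1],
    [[0,0,-1],0,1],
    [[0,0,-1],0,1],
    [[0,0,-0.8],0,1],
  ],
)

```text
time_s: 31.3
ee_pos: [562.2, 311.3, 68.6]
ee_rot: [180.0, 0.1, 5.5]
force: [1.1, 0.5, -1.2]
gripper_width: 51.1
gripper_force: 11.9
```

Emit:
move_arm(
  plan=[
    [[0,0,-0.5],0,1],
    [[0,0,-0.5],0,1],
    [[0,0,0],0,1],
    [[0,0,0],0,1],
  ],
)

```text
time_s: 31.7
ee_pos: [562.8, 311.6, 60.1]
ee_rot: [-180.0, -0.0, 5.5]
force: [0.7, -0.4, -0.2]
gripper_width: 51.2
gripper_force: 11.9
```

No contact. Continue to the floor in small steps.

Emit:
move_arm(
  plan=[
    [[0,0,-0.2],0,1],
    [[0,0,-0.2],0,1],
    [[0,0,0],0,1],
    [[0,0,0],0,1],
  ],
)

```text
time_s: 32.1
ee_pos: [562.7, 311.5, 56.0]
ee_rot: [180.0, -0.0, 5.5]
force: [-0.0, 0.9, -0.4]
gripper_width: 51.3
gripper_force: 11.9
```

Emit:
move_arm(
  plan=[
    [[0,0,-0.15],0,1],
    [[0,0,-0.1],0,1],
    [[0,0,0],0,1],
  ],
)

```text
time_s: 32.4
ee_pos: [562.5, 311.4, 53.2]
ee_rot: [180.0, 0.0, 5.5]
force: [0.2, 0.3, -0.7]
gripper_width: 51.5
gripper_force: 11.9
```

Emit:
move_arm(
  plan=[
    [[0,0,-0.15],0,1],
    [[0,0,0],0,1],
    [[0,0,0],0,0.4],
    [[0,0,0],0,0.3],
    [[0,0,0],0,0],
  ],
)

```text
time_s: 32.9
ee_pos: [562.6, 311.5, 51.7]
ee_rot: [180.0, 0.0, 5.5]
force: [0.0, -0.7, 0.2]
gripper_width: 68.1
gripper_force: 0.0
```

Emit:
move_arm(
  plan=[
    [[0,0,0],0,0],
    [[0,0,0],0,0],
    [[0,0,0],0,0],
    [[0,0,0],0,0],
  ],
)

```text
time_s: 33.3
ee_pos: [562.7, 311.5, 51.9]
ee_rot: [180.0, 0.0, 5.5]
force: [0.5, -0.2, -0.0]
gripper_width: 91.2
gripper_force: 0.0
```

Emit:
move_arm(
  plan=[
    [[0,0,1],0,0],
    [[0,0,3],0,0],
    [[0,0,4],0,0],
    [[0,0,4],0,0],
    [[0,0,0],0,0],
  ],
)

```text
time_s: 33.8
ee_pos: [566.0, 313.3, 179.7]
ee_rot: [-179.7, -0.7, 5.5]
force: [0.8, 0.5, 0.3]
gripper_width: 91.3
gripper_force: 0.0
```

```bash
python3 -c "
from h import *
print(env.state()['ee_pos'])
for n in ['scene','side','wrist']:
  w=cloud(cam(n)); P=top(w,(562,312),71,45,7)
  if len(P): print(n,len(P),P.mean(0),rect(P), P[:,2].std(), np.linalg.lstsq(np.c_[P[:,:2]-P[:,:2].mean(0),np.ones(len(P))],P[:,2],rcond=None)[0])
  P=top(w,(614.5,126.8),80,45,5)
  if len(P): print(n,'L',P.mean(0),rect(P)[0])
"
```

```text
[566.03065844 313.26144777 179.67576107]
scene 191 [566.31964421 314.63517083  68.58552971] (array([565.5, 314.7]), array([48.5, 44.2]), 3.5) 1.8323899979833498 [-1.30680972e-02 -1.23209196e-02  6.85855297e+01]
scene L [616.67701803 126.07374781  77.76738636] [615.3 126.6]
side 170 [560.07394016 316.27990455  70.26314274] (array([561.2, 313.9]), array([47.6, 45.5]), -65.2) 2.3280829349784673 [ 2.72701589e-02 -2.85300841e-02  7.02631427e+01]
side L [612.4084357  127.07674216  79.56688162] [611.7 127. ]
wrist 2393 [563.82324511 312.76796832  72.25847306] (array([562.9, 312.8]), array([46.2, 46.1]), -48.2) 1.4553162422602541 [-3.23396153e-02 -2.37221801e-03  7.22584731e+01]
wrist L [614.35005623 126.33485437  81.24981652] [613.5 124.8]
```

Emit:
move_arm(
  plan=[
    [[1,-3.7,0],0,0],
    [[1,-3.7,0],0,0],
    [[1,-3.7,0],0,0],
    [[1,-3.7,0],0,0],
    [[1.1,-3.8,0],0,0],
  ],
)

```text
time_s: 34.45
ee_pos: [612.8, 123.9, 170.1]
ee_rot: [180.0, 0.2, 5.5]
force: [-0.1, 0.1, 1.2]
gripper_width: 91.4
gripper_force: 0.0
```

Emit:
move_arm(
  plan=[
    [[0,0,0],0,0],
    [[0,0,0],0,0],
    [[0,0,-4],0,0],
    [[0,0,-4],0,0],
    [[0,0,-2.2],0,0],
  ],
)

```text
time_s: 34.95
ee_pos: [610.7, 126.7, 66.1]
ee_rot: [180.0, 0.4, 5.6]
force: [-0.8, 0.3, -0.4]
gripper_width: 91.6
gripper_force: 0.0
```

Emit:
move_arm(
  plan=[
    [[0,0,-1],0,0],
    [[0,0,0],0,0],
    [[0,0,0],0,0.2],
    [[0,0,0],0,1],
    [[0,0,0],0,1],
  ],
)

```text
time_s: 35.45
ee_pos: [614.5, 125.7, 61.4]
ee_rot: [-180.0, -0.2, 5.5]
force: [0.4, -0.4, 0.1]
gripper_width: 70.0
gripper_force: 0.3
```

Emit:
move_arm(
  plan=[
    [[0,0,0],0,1],
    [[0,0,0],0,1],
    [[0,0,0],0,1],
    [[0,0,0],0,1],
    [[0,0,0],0,1],
  ],
)

```text
time_s: 35.95
ee_pos: [614.5, 125.5, 61.2]
ee_rot: [-180.0, -0.1, 5.5]
force: [-0.7, -1.2, 5.7]
gripper_width: 65.5
gripper_force: 12.2
```

Emit:
move_arm(
  plan=[
    [[0,0,0],0,0],
    [[0,0,0],0,0],
    [[0,0,0],0,0],
    [[0,0,0],0,0],
    [[0,0,0],8.2,0],
  ],
)

```text
time_s: 36.45
ee_pos: [613.5, 125.5, 59.7]
ee_rot: [180.0, 0.0, 13.9]
force: [-0.5, 0.1, 0.1]
gripper_width: 91.3
gripper_force: 0.0
```

Emit:
move_arm(
  plan=[
    [[0,0,0],8.2,0],
    [[0,0,0],8.2,0],
    [[0,0,0],8.2,0],
    [[0,0,0],8.2,0],
    [[0,0,0],8.2,0],
  ],
)

```text
time_s: 36.95
ee_pos: [613.5, 125.5, 59.7]
ee_rot: [-180.0, 0.0, 55.1]
force: [-0.6, -0.4, -1.0]
gripper_width: 91.4
gripper_force: 0.0
```

Emit:
move_arm(
  plan=[
    [[0,0,0],8.2,0],
    [[0,0,0],8.2,0],
    [[0,0,0],8.2,0],
    [[0,0,0],8.2,0],
    [[0,0,0],8,0],
  ],
)

```text
time_s: 37.45
ee_pos: [613.5, 125.5, 59.7]
ee_rot: [-180.0, 0.0, 95.9]
force: [-0.3, 0.3, 0.4]
gripper_width: 91.4
gripper_force: 0.0
```

Emit:
move_arm(
  plan=[
    [[0,0,0],0,0.2],
    [[0,0,0],0,1],
    [[0,0,0],0,1],
    [[0,0,0],0,1],
    [[0,0,0],0,1],
  ],
)

```text
time_s: 37.95
ee_pos: [613.6, 125.5, 59.9]
ee_rot: [-180.0, 0.0, 95.5]
force: [-0.4, -0.1, 1.1]
gripper_width: 65.9
gripper_force: 12.0
```

Emit:
move_arm(
  plan=[
    [[0,0,0],0,1],
    [[0,0,0],0,1],
    [[0,0,0],0,1],
    [[0,0,0],0,1],
  ],
)

```text
time_s: 38.35
ee_pos: [613.6, 125.5, 59.9]
ee_rot: [-180.0, -0.0, 95.5]
force: [0.2, -0.2, -0.4]
gripper_width: 65.9
gripper_force: 11.9
```

Emit:
move_arm(
  plan=[
    [[0,0,0.5],0,1],
    [[0,0,1.5],0,1],
    [[0,0,3],0,1],
    [[0,0,4],0,1],
    [[0,0,3],0,1],
  ],
)

```text
time_s: 38.85
ee_pos: [614.2, 125.6, 182.7]
ee_rot: [179.9, -0.0, 95.5]
force: [0.1, 0.5, -0.1]
gripper_width: 65.8
gripper_force: 11.9
```

Emit:
move_arm(
  plan=[
    [[-1,3.7,0],0,1],
    [[-1,3.7,0],0,1],
    [[-1,3.7,0],0,1],
    [[-1,3.7,0],0,1],
    [[-1.1,3.8,0],0,1],
  ],
)

```text
time_s: 39.35
ee_pos: [562.2, 312.8, 180.5]
ee_rot: [180.0, -0.0, 95.5]
force: [0.4, 1.1, -0.7]
gripper_width: 66.2
gripper_force: 11.9
```

Emit:
move_arm(
  plan=[
    [[0,0,0],0,1],
    [[0,0,0],0,1],
    [[0,0,0],0,1],
  ],
)

```text
time_s: 39.65
ee_pos: [562.9, 310.7, 180.1]
ee_rot: [180.0, 0.0, 95.5]
force: [-0.1, 0.1, -1.0]
gripper_width: 66.1
gripper_force: 11.9
```

```bash
python3 -c "
from h import *
print(env.state()['ee_pos'],env.state()['force'],env.state()['gripper_width'])
p=cam('scene'); q=cam('side')
for n,x in [('sc',p),('sd',q)]:
  w=cloud(x); P=w[(np.hypot(w[...,0]-562,w[...,1]-312)<45)&(w[...,2]>90)&(w[...,2]<200)]; print(n,np.percentile(P[:,2],[0,1,5]))
cv2.imwrite('pics/c7.png',cv2.resize(np.hstack([p['frame'][100:230,330:460],q['frame'][160:290,230:360]]),None,fx=3,fy=3)[:,:,::-1])
"
```

```text
[562.86437294 310.666319   180.12852643] [-0.05896848  0.14585193 -0.97808324] 66.0610407357051
sc [115.21864598 117.47162912 121.08650512]
sd [117.35464842 119.99824854 124.77209991]
```

View pics/c7.png

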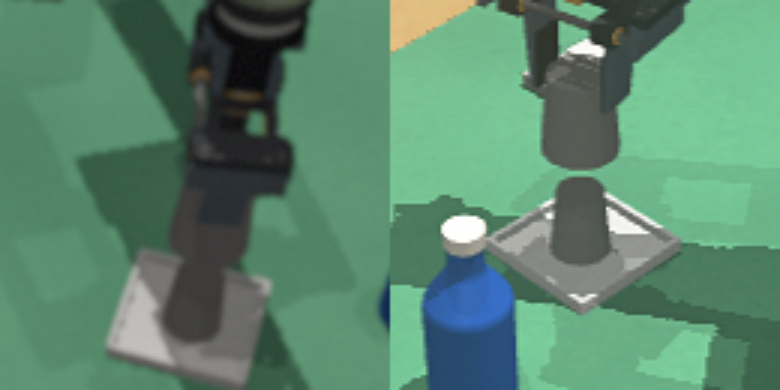

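Emit:
move_arm(
  plan=[
    [[0,0,-1.5],0,1],
    [[0,0,-1.5],0,1],
    [[0,0,-1],0,1],
    [[0,0,0],0,1],
    [[0,0,-1],0,1],
  ],
)

```text
time_s: 40.25
ee_pos: [564.0, 311.6, 131.3]
ee_rot: [179.8, -0.1, 95.5]
force: [0.1, -0.4, -0.2]
gripper_width: 65.5
gripper_force: 11.9
```

Emit:
move_arm(
  plan=[
    [[0,0,-1],0,1],
    [[0,0,-1],0,1],
    [[0,0,-1],0,1],
    [[0,0,-1],0,1],
    [[0,0,-0.6],0,1],
  ],
)

```text
time_s: 40.75
ee_pos: [562.2, 311.2, 82.6]
ee_rot: [-179.9, 0.0, 95.5]
force: [-0.9, -0.2, -0.5]
gripper_width: 65.6
gripper_force: 11.9
```

Emit:
move_arm(
  plan=[
    [[0,0,-0.4],0,1],
    [[0,0,-0.3],0,1],
    [[0,0,0],0,1],
    [[0,0,0],0,1],
  ],
)

```text
time_s: 41.15
ee_pos: [562.9, 311.6, 77.3]
ee_rot: [180.0, -0.0, 95.5]
force: [0.1, -0.3, -0.2]
gripper_width: 65.9
gripper_force: 11.9
```

Emit:
move_arm(
  plan=[
    [[0,0,-0.4],0,1],
    [[0,0,-0.4],0,1],
    [[0,0,0],0,1],
    [[0,0,0],0,1],
  ],
)

```text
time_s: 41.55
ee_pos: [562.6, 311.4, 68.8]
ee_rot: [-180.0, 0.0, 95.5]
force: [0.2, -0.4, -0.3]
gripper_width: 65.9
gripper_force: 11.9
```

Emit:
move_arm(
  plan=[
    [[0,0,-0.2],0,1],
    [[0,0,-0.2],0,1],
    [[0,0,0],0,1],
  ],
)

```text
time_s: 41.85
ee_pos: [562.7, 311.5, 65.0]
ee_rot: [180.0, -0.0, 95.5]
force: [0.5, 0.3, -0.9]
gripper_width: 65.8
gripper_force: 11.9
```

Emit:
move_arm(
  plan=[
    [[0,0,-0.15],0,1],
    [[0,0,0],0,1],
    [[0,0,0],0,0.25],
    [[0,0,0],0,0.1],
    [[0,0,0],0,0],
  ],
)

```text
time_s: 42.35
ee_pos: [562.6, 311.4, 63.2]
ee_rot: [-180.0, 0.0, 95.5]
force: [0.8, 0.5, -0.2]
gripper_width: 81.6
gripper_force: 0.0
```

Emit:
move_arm(
  plan=[
    [[0,0,0],0,0],
    [[0,0,0],0,0],
    [[0,0,0],0,0],
    [[0,0,0],0,0],
  ],
)

```text
time_s: 42.75
ee_pos: [562.7, 311.4, 63.4]
ee_rot: [-180.0, 0.0, 95.5]
force: [-0.1, -0.1, 0.3]
gripper_width: 91.3
gripper_force: 0.0
```

Emit:
move_arm(
  plan=[
    [[0,0,1],0,0],
    [[0,0,3],0,0],
    [[0,0,4],0,0],
    [[0,0,4],0,0],
    [[0,0,0],0,0],
  ],
)

```text
time_s: 43.25
ee_pos: [565.9, 313.2, 191.2]
ee_rot: [179.3, -0.3, 95.5]
force: [0.2, 0.4, -0.6]
gripper_width: 91.3
gripper_force: 0.0
```

Emit:
move_arm(
  plan=[
    [[0,-4,0],0,0],
    [[0,-4,0],0,0],
    [[0,-4,0],0,0],
    [[0,0,0],0,0],
    [[0,0,0],0,0],
  ],
)

```text
time_s: 43.75
ee_pos: [562.7, 191.0, 183.9]
ee_rot: [180.0, -0.0, 95.4]
force: [0.2, -0.7, 1.2]
gripper_width: 91.4
gripper_force: 0.0
```

```bash
python3 -c "
from h import *
print(env.state()['ee_pos'])
lanecheck()
for n in ['scene','side','wrist']:
  p=cam(n)
  if n=='side': cv2.imwrite('pics/end.png',p['frame'][:,:,::-1])
  w=cloud(p); P=top(w,(562,312),85,45,7)
  if len(P): print(n,len(P),P.mean(0),rect(P), P[:,2].std(), np.linalg.lstsq(np.c_[P[:,:2]-P[:,:2].mean(0),np.ones(len(P))],P[:,2],rcond=None)[0])
"
```

```text
[562.73447046 191.009221   183.86360355]
scene 695 X [ 12.4 142.1] Y [-19.1  26.6] H 41.7
side 274 X [  7.3 137.6] Y [-21.8  31.3] H 43.2
scene 308 [565.96259721 314.56206104  82.48981488] (array([565.3, 313.9]), array([63.2, 57.4]), 4.6) 1.7658822197233959 [1.48283847e-03 8.77461106e-03 8.24898149e+01]
side 274 [560.17312176 316.15171172  84.29846925] (array([563.2, 313.5]), array([67.4, 57.6]), -51.2) 2.438095078070032 [ 2.28117042e-02 -6.13242072e-03  8.42984692e+01]
wrist 5739 [562.36997005 312.46155511  86.47084525] (array([562.4, 311.3]), array([59.6, 58. ]), 5.5) 0.9049122614691592 [2.38000591e-03 4.73450353e-03 8.64708452e+01]
```

View pics/end.png

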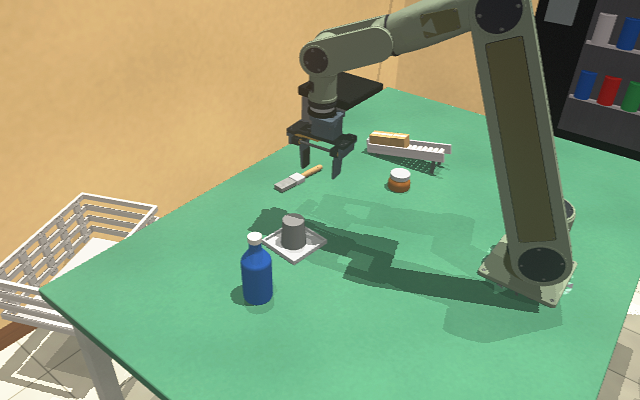

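The picture shows the nested cups upright in the tray (293,232), both cartons seated in the lane (390,140), and the bystanders in place.

```bash
python3 -c "
from workcell import env
print(env.job_done())"
```

```text
the job is handed in; nothing more can be done
None
```

I handed the job in at about 44 s with no verdict returned. On camera, the cups are nested flat in the middle of the tray, both cartons rest in order at the lane's stop, and the jar, bottle and brush were left alone.

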